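# Weigh two incense tins by hand and set the full one on the altar

## Task

One of the two closed incense tins is full and the other is nearly empty: lift the tall tin first, then the low tin, each well clear of the step for a moment, to feel which is heavier. Stand the heavier tin upright in the middle of the silicone mat on the raised step with its sides in line with the mat's, and stand the lighter one flat inside the shallow tray. Set them down rather than drop or tip them, and leave the rooster and the other altar things where they are.

Things in the scene. Friction and masses are not known exactly. Their poses are not given: they have to be found in the camera images.
- tall_tin: tall closed stainless tin, 60 x 60 mm square and 120 mm high, rigid, its lid does not come off; origin at the centre of its underside, x and y along its sides, z up. Stands on the work surface (z = 0). Its filling is hidden; with it the tin weighs 0.2 to 0.3 kg or 0.45 to 0.65 kg.
- low_tin: low closed stainless tin, 60 mm (x) by 100 mm (y) and 80 mm high, rigid, its lid does not come off; origin at the centre of its underside, z up. Stands on the work surface. Always one tin, either of the two, is the heavier by at least 0.17 kg; the looks and the place do not tell which. Each filling lies at its tin's middle, low down.
- mat: dark hard silicone mat, 120 mm (x) by 150 mm (y), 6 mm thick, fixed flat on the raised gold step (step top 50 mm above the work surface, so the mat's top is 56 mm above it); origin at the centre of its underside, x and y along its sides.
- tray: shallow open aluminium tray fixed on the work surface, 130 mm (x) by 160 mm (y) outside, rim 22 mm high, walls and floor 5 mm thick; origin at the centre of its underside, x and y along its sides.
- rooster: white ceramic rooster figurine, about 90 mm long and 110 mm high, loose on the raised step about 150 to 180 mm to the +y side of the mat's centre; origin at the centre of its foot. Leave alone.
- cup: white ceramic cup, 56 mm wide and 50 mm high, loose on the raised step about 140 to 170 mm to the -y side of the mat's centre; origin at the centre of its underside. Leave alone.
- acrylic_box: clear acrylic box with a sliding lid, 80 x 120 mm and 60 mm high, loose on the work surface at the left (+y) end; origin at the centre of its underside. Leave alone.
- ladle: small stainless ladle, bowl 60 mm wide with a 130 mm handle, about 30 mm high, loose on the work surface, lying away from the robot to the right of the middle; origin under the bowl's centre, handle along its x. Leave alone.
- cone_dish: stubby aluminium incense cone dish, 66 mm wide and 18 mm high with a cone in it 31 mm high, loose on the work surface to the left of the middle; origin at the centre of its underside. Leave alone.
- vase: blue ceramic vase, 76 mm wide and 110 mm high, loose on the work surface at the right (-y) end; origin at the centre of its underside. Leave alone.

How it is judged:
By the outcome, as a careful person would: the job done as asked, in the order asked, and still so for the second after the job is handed in, with the robot touching nothing.
It also fails if it takes over 72 s, if anything falls off the work surface, if the arm or the gripper's body presses on something with over 40 N, if the wrist force passes 120 N, or if a joint passes its speed limit or range.

## Robot

A 6-joint arm with a two-finger parallel gripper is mounted at the origin on the work surface. World frame = base frame: x ahead of the robot, y to its left, z up, the work surface at z = 0. Lengths are in m, angles in rad, forces in N, time in s.
With the tool pointing down it reaches from about 0.375 to 0.75 m from the base axis. Payload 9 kg.
Tool frame: the origin (TCP) lies at the very end of the fingers, on their centre line; the grasp point (between the pads) lies 19 mm behind it; z points along the fingers, y is the line along which they close (so a half turn about z gives the same grasp; the last joint's range is limited). The gripper opens to 85 mm and grips with 20 to 120 N. Pads are 22 mm wide; open, the fingers measure 114 mm over their backs; the gripper's body (76 mm by 85 mm) begins 54 mm behind the grasp point. The pads swing forward as they close: fully open they stand 13 mm farther back than shut.
Start: joints at [0.986, 0.104, 0.097, 1.564, 0, 1.353], TCP at [0.215, 0.56, 0.231] pointing down, gripper open.
Joint ranges: [-2.99, 2.99], [-0.84, 1.86], [-1.1, 1.16], [-1.84, 2.11], [-1.51, 1.56], [-3.14, 3.14]. Speed limits (rad/s): [2.22, 2.22, 2.57, 3.14, 3.14, 3.14].

## Interface

Orientations are given as a rotation vector (axis times angle).
In Python, from workcell import * gives the robot as it stands.
- The arm moves only by the tool apply_moves, never from a script. Its argument "rows" is text: rows parted by semicolons, each of 5 numbers parted by spaces: the finger opening in mm, from 0 to 85.4, then the shift along the tool's x, y, z in units of 25 mm (1.0 is 25 mm), then the turn about the tool's z in units of 5 degrees (1.0 is 5 degrees). A call has 1 to 12 rows; each row is the pose to reach, as a shift and turn from the pose commanded when the call began, along the tool's axes at that moment; what a row does not reach only later rows make up. A row lasts 1/12 s, in which the tool goes at most 41.7 mm and 7.16 degrees, less where a joint would pass 70% of its speed; a pose out of reach is approached as far as the arm can. A call with a gripper value outside its range is refused whole. The fingers move at their own pace and stop on an object; the grip force is fixed at half the most. Time passes only in rows, so rows that repeat a pose let the fingers close. It gives the time, the measured TCP pose, the force, the opening and the grip force at its end, in the units of the state.
- state(): the state, without advancing time (a new reading comes with each control period).
- camera(name): name is "scene" or "top"; returns a dict with "pixels" (400x640x3 uint8, blue, green, red), "camera_matrix" (3x3 intrinsics, pixels), "k1" (the pictures are not rectified: a ray, as slopes to the right and down, at radius r is drawn at 1 + k1 r^2 times it, then the intrinsics apply), "R" (3x3) and "t" (3): a world point X has camera coordinates R X + t. Camera axes: x right, y down, z forward; pixel columns grow to the right and rows downward; lengths in m; the calibration is good to about 2 mm. A picture is of the moment at which its call begins. There is no depth.
- sign_off(): hands the job in; it is judged then, once.
The state is a dict: "time": time; "joint_pos": joint angles; "joint_vel": joint speeds; "joint_torque": joint torques, N m; "tcp_pos": TCP position; "tcp_rot": TCP orientation; "ft_force": force on the tool from outside, world axes, zero at the start; "wrist_torque": the same for the moment, N m; "grip_width": finger opening in m; "gripper_force": force on a finger pad.
Only numpy, scipy, OpenCV 4.12 (cv2) and the standard library are available. Lean on these libraries where they do the work, as an engineer would, in place of code of your own. Each camera call takes 0.05 s, during which the arm holds its last target. There are 200 camera calls.

## Working session

There is one attempt and no reset: what is moved stays moved. The work goes in short steps, Python scripts to look and compute and a tool call to move; the robot and the scene stay as the last step left them, time stands still between calls to the robot, and variables do not carry over. Pictures are saved under pics/ and viewed, at most 10 in all, crops included, and the job is handed in when it is done.

Besides the shell and the picture viewer there is one more tool, called after "Call:" as name(argument=value, ...) on one line, values as JSON. apply_moves: Moves the arm, as the interface text tells. Its arguments: {"type":"object","properties":{"rows":{"type":"string"}},"required":["rows"]}

```bash
mkdir -p pics; ls; cat > h.py <<'E'
from workcell import *
import numpy as np, cv2, pickle
from scipy.spatial.transform import Rotation as Rn
def snap(name, fn=None):
    c=camera(name); 
    if fn: cv2.imwrite('pics/'+fn, c['pixels'])
    pickle.dump(c,open(name+'.pkl','wb')); return c
def px2w(c,u,v,z):
    K=np.array(c['camera_matrix']);d=np.array([c['k1'],0,0,0],float)
    x,y=cv2.undistortPoints(np.array([[[u,v]]],float),K,d)[0,0]
    R=np.array(c['R']);t=np.array(c['t']).ravel()
    o=-R.T@t; r=R.T@np.array([x,y,1]); return o+r*(z-o[2])/r[2]
def w2px(c,X):
    R=np.array(c['R']);t=np.array(c['t']).ravel().astype(float)
    K=np.array(c['camera_matrix']);d=np.array([c['k1'],0,0,0],float)
    return cv2.projectPoints(np.atleast_2d(np.array(X,float)),cv2.Rodrigues(R)[0],t,K,d)[0][:,0]
E
python3 - <<'E'
from h import *
a=snap('scene','s0.png');b=snap('top','t0.png')
for c in(a,b): print(-np.array(c['R']).T@np.array(c['t']).ravel(),c['k1'])
s=state();print(s)
E
```

```text
pics
[ 1.2160864  -0.58078418  1.28465479] -0.006773329598244714
[ 0.44881554 -0.00764205  1.45101729] 0.03861051567799787
{'time': 0.1, 'joint_pos': array([9.86304033e-01, 1.04608167e-01, 9.65415366e-02, 1.56392290e+00,
       1.52300390e-05, 1.35309637e+00]), 'joint_vel': array([ 0.00094806, -0.00152095,  0.0011296 , -0.00087996, -0.00114228,
        0.00016279]), 'joint_torque': array([ 6.53137409e-03, -5.58206749e+01,  5.04717672e+01,  1.32173393e-02,
       -2.56698295e-04,  4.79708638e-05]), 'tcp_pos': array([0.21498674, 0.55983205, 0.23061547]), 'tcp_rot': array([-5.72844140e-01, -3.08843587e+00,  1.71592142e-03]), 'ft_force': array([-0.62097444,  0.00444657,  0.45685359]), 'wrist_torque': array([-0.01497068,  0.06769113, -0.01293535]), 'gripper_force': 0.0, 'grip_width': 0.08582440028014642}
```

View pics/t0.png

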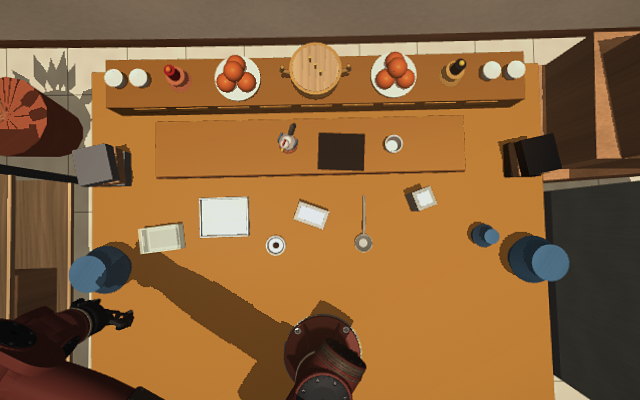

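View pics/s0.png

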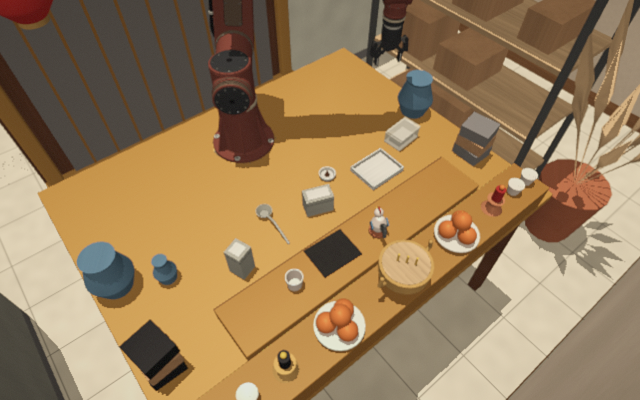

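The top view shows the tall tin at about (423,197), low tin (312,214), mat (341,151), tray (224,217), cone dish (276,245), ladle (363,220), rooster (288,140) and cup (393,143). I need enlarged crops for exact corners.

```bash
python3 - <<'E'
from h import *
c=pickle.load(open('top.pkl','rb'));p=c['pixels']
def cr(u0,v0,w,h,k): return cv2.resize(p[v0:v0+h,u0:u0+w],None,fx=k,fy=k,interpolation=cv2.INTER_NEAREST)
a=cr(285,190,50,50,8);b=cr(400,175,50,50,8)
cv2.imwrite('pics/c1.png',np.hstack([a,b]))
a=cr(310,125,60,50,6);b=cr(190,190,70,50,6)
cv2.imwrite('pics/c2.png',np.hstack([a,b]))
E
```

```text
(no output)
```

View pics/c1.png

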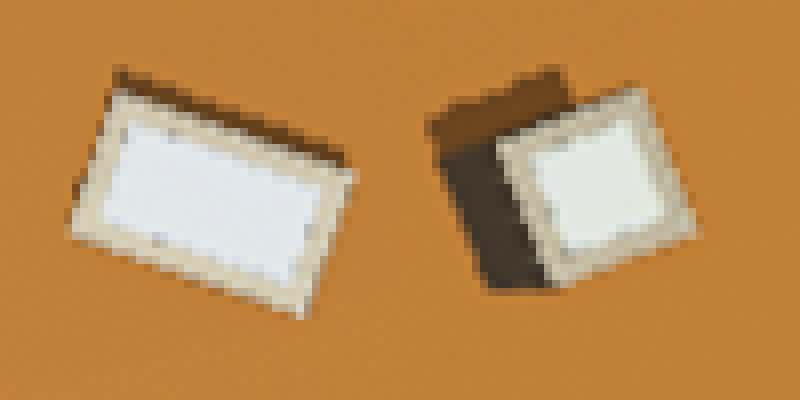

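View pics/c2.png

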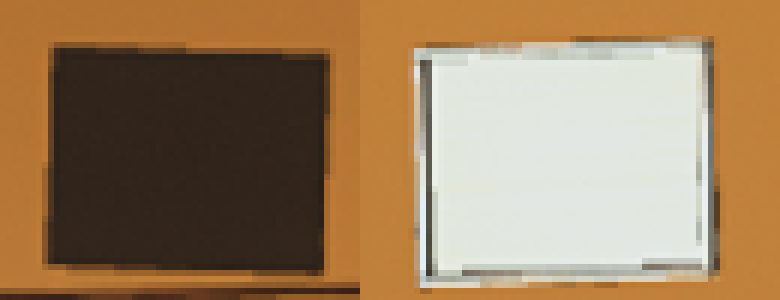

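Low tin top corners in the crop are (113,88),(358,172),(303,320),(68,237). For the tall tin they are (640,88),(702,237),(555,288),(496,140). For the mat they are (50,45),(328,52),(323,275),(45,265), and for the tray rim (414,47),(712,38),(718,275),(420,288). Converting to world positions.

```bash
python3 - <<'E'
from h import *
c=pickle.load(open('top.pkl','rb'))
D={'low':([(113,88),(358,172),(303,320),(68,237)],0,285,190,8,.08),
'tall':([(640,88),(702,237),(555,288),(496,140)],400,400,175,8,.12),
'mat':([(50,45),(328,52),(323,275),(45,265)],0,310,125,6,.056),
'tray':([(414,47),(712,38),(718,275),(420,288)],360,190,190,6,.022)}
for n,(P,x0,u0,v0,k,z) in D.items():
    W=np.array([px2w(c,u0+(x-x0)/k-.5,v0+y/k-.5,z)[:2] for x,y in P])
    m=W.mean(0);e=np.roll(W,-1,0)-W;L=np.hypot(*e.T)
    a=np.degrees(np.arctan2(e[:,1],e[:,0]))
    print(n,m.round(4),L.round(4),a.round(1),'r',np.hypot(*m).round(3))
for n,u,v,z in [('cone',276,245,.02),('ladlebowl',363,242,.03),('ladleend',363,197,.01),('cup',393,143,.1),('rooster',288,140,.1),('boxc',161,238,.06),('steplo',156,178,.05),('stephi',465,170,.05),('vase',485,235,.1)]:
    print(n,px2w(c,u,v,z).round(3))
E
```

```text
low [0.4526 0.0238] [0.1022 0.0621 0.0982 0.0613] [-110.3  158.2   69.2  -18. ] r 0.453
tall [ 0.4964 -0.3262] [0.0617 0.0597 0.0609 0.0588] [-159.4  107.8   19.9  -71.5] r 0.594
mat [ 0.6569 -0.0765] [0.1499 0.1207 0.1495 0.119 ] [-92.8 177.2  86.6  -2.6] r 0.661
tray [0.455  0.3098] [0.1621 0.1295 0.1615 0.1313] [ -89.6 -179.5   91.     0.8] r 0.55
cone [0.357 0.141 0.02 ]
ladlebowl [ 0.361 -0.143  0.03 ]
ladleend [ 0.509 -0.149  0.01 ]
cup [ 0.672 -0.239  0.1  ]
rooster [0.689 0.089 0.1  ]
boxc [0.392 0.5   0.06 ]
steplo [0.584 0.518 0.05 ]
stephi [ 0.586 -0.477  0.05 ]
vase [ 0.378 -0.514  0.1  ]
```

Sizes match the given ones (60×100, 60×60, 120×150, 130×160), so the measurements hold. Next is a helper that turns targets into row units.

```bash
cat >> h.py <<'E'
def go(*targets):
    """targets (x,y,z,closing yaw deg) -> units in the current tool frame"""
    s=state();R=Rn.from_rotvec(s['tcp_rot']).as_matrix();p=s['tcp_pos']
    y0=np.degrees(np.arctan2(R[1,1],R[0,1]))
    print('t',s['time'],'p',p.round(4),'yaw',y0.round(2),'tilt',R[:,2].round(3),'F',s['ft_force'].round(2),'w',round(s['grip_width'],4))
    for x,y,z,w in targets:
        print((R.T@(np.array([x,y,z])-p)/.025).round(2), round(-((w-y0+180)%360-180)/5,2))
E
python3 -c "
from h import *
go((.5,.1,.231,109.2),(.4964,-.3262,.231,109.2),(.4964,-.3262,.2,109.2))"
```

```text
t 0.1 p [0.215  0.5598 0.2306] yaw 68.98 tilt [-0.001 -0.001 -1.   ] F [-0.62  0.    0.46] w 0.0858
[-17.24 -13.08  -0.  ] -8.04
[-2.322e+01 -2.905e+01  1.000e-02] -8.04
[-23.22 -29.05   1.25] -8.04
```

Call:
apply_moves(rows="85 -2 -1.5 0 -1;85 -17.2 -13 0 -8;85 -17.2 -13 0 -8;85 -17.2 -13 0 -8;85 -17.2 -13 0 -8;85 -17.2 -13 0 -8;85 -17.2 -13 0 -8;85 -17.2 -13 0 -8;85 -17.2 -13 0 -8;85 -17.2 -13 0 -8;85 -17.2 -13 0 -8;85 -18.5 -16.5 0 -8")

```text
time: 1.1
tcp_pos: [0.4594, 0.1472, 0.2309]
tcp_rot: [-0.518, 3.098, 0.0]
ft_force: [0.8, 0.4, -0.1]
grip_width: 0.0848
gripper_force: 0.0
```

```bash
python3 -c "
from h import *
go((.4964,-.3262,.231,109.2),(.4964,-.3262,.18,109.2))"
```

```text
t 1.1 p [0.4594 0.1472 0.2309] yaw 108.98 tilt [ 0.  0. -1.] F [ 0.84  0.39 -0.1 ] w 0.0848
[ 4.760e+00 -1.839e+01 -1.000e-02] -0.04
[  4.76 -18.39   2.03] -0.04
```

Call:
apply_moves(rows="85 4.8 -18.4 0 0;85 4.8 -18.4 0 0;85 4.8 -18.4 0 0;85 4.8 -18.4 0 0;85 4.8 -18.4 0 0;85 4.8 -18.4 0 0;85 4.8 -18.4 0 0;85 4.8 -18.4 0 0;85 4.8 -18.4 0 0;85 4.8 -18.4 0 0;85 4.8 -18.4 0 0;85 4.8 -18.4 0 0")

```text
time: 2.1
tcp_pos: [0.4935, -0.3295, 0.23]
tcp_rot: [0.513, -3.099, 0.0]
ft_force: [0.4, -0.3, -0.1]
grip_width: 0.0852
gripper_force: 0.0
```

```bash
python3 -c "
from h import *
go((.4964,-.3262,.14,109.2),(.4964,-.3262,.075,109.2))"
```

```text
t 2.1 p [ 0.4935 -0.3295  0.23  ] yaw 108.81 tilt [-0.001 -0.    -1.   ] F [ 0.4  -0.31 -0.14] w 0.0852
[-0.16  0.09  3.6 ] -0.08
[-0.16  0.09  6.2 ] -0.08
```

Call:
apply_moves(rows="85 -0.15 0.1 1.2 0;85 -0.15 0.1 2.4 0;85 -0.15 0.1 3.6 0;85 -0.15 0.1 3.6 0;85 -0.15 0.1 3.6 0")

```text
time: 2.52
tcp_pos: [0.496, -0.3204, 0.14]
tcp_rot: [0.518, -3.097, -0.005]
ft_force: [-0.3, 0.2, 0.2]
grip_width: 0.0846
gripper_force: 0.0
```

```bash
python3 - <<'E'
from h import *
go((.4964,-.3262,.14,109.2),(.4964,-.3262,.075,109.2))
c=snap('top');d=snap('scene')
f=lambda p,u,v,w,h,k:cv2.resize(p['pixels'][v:v+h,u:u+w],None,fx=k,fy=k,interpolation=cv2.INTER_CUBIC)
cv2.imwrite('pics/g1.png',np.hstack([f(c,390,160,65,65,6),f(d,195,200,65,65,6)]))
E
```

```text
t 2.5167 p [ 0.496  -0.3204  0.14  ] yaw 108.98 tilt [-0.003  0.003 -1.   ] F [-0.32  0.24  0.21] w 0.0846
[ 0.06 -0.23  0.  ] -0.04
[ 0.06 -0.23  2.6 ] -0.04
```

View pics/g1.png

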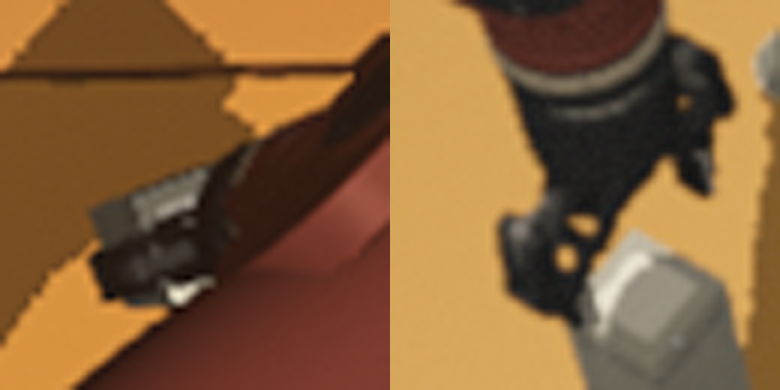

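The left crop is mostly hidden by the arm. In the right crop the fingertips are at about scene (227,252) and (247,232), and the tin lid centre is near (240,248). I'll compare these with the projected positions.

```bash
python3 - <<'E'
from h import *
c=pickle.load(open('scene.pkl','rb'))
d=np.array([-.327,.945,0])*.043
p=np.array([.496,-.3204,.14])
a=np.radians(19.2);ex=np.array([np.cos(a),np.sin(a),0])*.03;ey=np.array([-ex[1],ex[0],0]);m=np.array([.4964,-.3262,.12])
q=w2px(c,[p,p-d,p+d,p-d+[0,0,.013],p+d+[0,0,.013],m,m+ex+ey,m+ex-ey,m-ex+ey,m-ex-ey])
print(q.round(1))
print(((q-[195,200])*6+[390,0]).round())
go()
E
```

```text
[[237.3 243.6]
 [228.2 253.9]
 [246.1 233.6]
 [227.5 251.6]
 [245.6 231.3]
 [236.7 248.2]
 [250.5 245.6]
 [238.3 260. ]
 [235.2 236.9]
 [222.8 250.8]]
[[644. 262.]
 [589. 324.]
 [697. 202.]
 [585. 310.]
 [693. 188.]
 [640. 289.]
 [723. 274.]
 [650. 360.]
 [631. 221.]
 [557. 305.]]
t 2.6167 p [ 0.4976 -0.3219  0.1434] yaw 108.99 tilt [ 0.002 -0.001 -1.   ] F [-0.45 -0.66  0.8 ] w 0.0849
```

Fingers project where expected and the tin lies between them with about 10 mm clearance each side. Descending and gripping.

Call:
apply_moves(rows="85 0.05 -0.2 0.4 0;85 0.05 -0.2 1.2 0;85 0.05 -0.2 2 0;85 0.05 -0.2 2.6 0;85 0.05 -0.2 2.6 0;55 0.05 -0.2 2.6 0;55 0.05 -0.2 2.6 0;55 0.05 -0.2 2.6 0;55 0.05 -0.2 2.6 0;55 0.05 -0.2 2.6 0;55 0.05 -0.2 2.6 0;55 0.05 -0.2 2.6 0")

```text
time: 3.62
tcp_pos: [0.4983, -0.3271, 0.0784]
tcp_rot: [-0.518, 3.097, -0.003]
ft_force: [-1.1, 2.2, 5.7]
grip_width: 0.0595
gripper_force: 65.4
```

Call:
apply_moves(rows="50 0 0 -0.2 0;50 0 0 -0.7 0;50 0 0 -1.5 0;50 0 0 -2.5 0;50 0 0 -3.5 0;50 0 0 -4.5 0;50 0 0 -5.4 0;50 0 0 -5.8 0;50 0 0 -6 0;50 0 0 -6 0;50 0 0 -6 0;50 0 0 -6 0")

```text
time: 4.62
tcp_pos: [0.4969, -0.326, 0.2245]
tcp_rot: [0.518, -3.097, -0.004]
ft_force: [-1.0, 0.2, -5.4]
grip_width: 0.0594
gripper_force: 66.4
```

Call:
apply_moves(rows="50 0 0 0 0;50 0 0 0 0;50 0 0 0 0;50 0 0 0 0;50 0 0 0 0;50 0 0 0 0")

```text
time: 5.12
tcp_pos: [0.4975, -0.3265, 0.2263]
tcp_rot: [-0.518, 3.098, 0.0]
ft_force: [0.2, -0.2, -5.7]
grip_width: 0.0592
gripper_force: 66.4
```

```bash
python3 - <<'E'
from h import *
for i in range(4):
    camera('top');s=state();print(s['ft_force'].round(2),s['wrist_torque'].round(3),s['tcp_pos'].round(4))
E
```

```text
[-0.07 -0.01 -5.65] [ 0.01  -0.01   0.005] [ 0.4975 -0.3265  0.2264]
[ 0.79 -0.46 -5.39] [-0.014 -0.05  -0.037] [ 0.4975 -0.3265  0.2263]
[ 0.57 -1.06 -7.13] [-0.031  0.004  0.007] [ 0.4975 -0.3265  0.2264]
[ 0.54  0.02 -6.19] [ 0.014 -0.016 -0.015] [ 0.4975 -0.3265  0.2264]
```

Tall tin weighs about 5.9 N (≈0.6 kg), so it is the heavy one. I'll set it back gently and then weigh the low tin, as asked.

Call:
apply_moves(rows="50 0 0 0.5 0;50 0 0 1.5 0;50 0 0 2.7 0;50 0 0 3.9 0;50 0 0 4.9 0;50 0 0 5.5 0;50 0 0 5.75 0;50 0 0 5.85 0;50 0 0 5.92 0;50 0 0 5.95 0;50 0 0 5.97 0;50 0 0 5.97 0")

```text
time: 6.32
tcp_pos: [0.4979, -0.3268, 0.0785]
tcp_rot: [-0.518, 3.098, -0.002]
ft_force: [-2.7, 3.4, 2.8]
grip_width: 0.0591
gripper_force: 67.4
```

Call:
apply_moves(rows="70 0 0 0 0;85 0 0 0 0;85 0 0 0 0;85 0 0 0 0;85 0 0 -0.8 0;85 0 0 -2 0;85 0 0 -3.5 0;85 0 0 -5 0;85 0 0 -6 0;85 0 0 -6 0")

```text
time: 7.15
tcp_pos: [0.4993, -0.3284, 0.2341]
tcp_rot: [-0.517, 3.093, -0.012]
ft_force: [0.8, -0.5, -0.0]
grip_width: 0.0845
gripper_force: 0.0
```

```bash
python3 -c "
from h import *
go((.4526,.0238,.225,159.6),(.4526,.0238,.11,159.6))"
```

```text
t 7.15 p [ 0.4993 -0.3284  0.2341] yaw 108.98 tilt [ 0.007 -0.007 -1.   ] F [ 0.79 -0.55 -0.03] w 0.0845
[-2.81 13.93  0.25] -10.12
[-2.8  13.97  4.85] -10.12
```

Call:
apply_moves(rows="85 -0.1 0.8 0 -0.6;85 -2.8 13.9 0 -10.1;85 -2.8 13.9 0 -10.1;85 -2.8 13.9 0 -10.1;85 -2.8 13.9 0 -10.1;85 -2.8 13.9 0 -10.1;85 -2.8 13.9 0 -10.1;85 -2.8 13.9 0 -10.1;85 -2.8 13.9 0 -10.1;85 -2.8 13.9 0 -10.1;85 -2.8 13.9 0 -10.1;85 -2.8 13.9 0 -10.1")

```text
time: 8.15
tcp_pos: [0.4508, 0.0248, 0.2269]
tcp_rot: [-1.791, 2.581, -0.001]
ft_force: [0.3, -0.6, 0.5]
grip_width: 0.0848
gripper_force: 0.0
```

Call:
apply_moves(rows="85 0 0 1 0;85 0 0 2.4 0;85 0 0 3.6 0;85 0 0 4.4 0;85 0 0 4.4 0;85 0 0 4.4 0;85 0 0 4.4 0")

```text
time: 8.73
tcp_pos: [0.4515, 0.0238, 0.1186]
tcp_rot: [-1.788, 2.582, -0.002]
ft_force: [1.0, 0.5, -0.8]
grip_width: 0.0852
gripper_force: 0.0
```

```bash
python3 - <<'E'
from h import *
go((.4526,.0238,.038,159.6))
d=snap('scene')
c=pickle.load(open('scene.pkl','rb'))
s=state();p=s['tcp_pos'];R=Rn.from_rotvec(s['tcp_rot']).as_matrix()
im=cv2.resize(c['pixels'][150:250,260:360],None,fx=6,fy=6,interpolation=cv2.INTER_CUBIC)
a=np.radians(-20.4);ex=np.array([np.cos(a),np.sin(a),0])*.03;ey=np.array([-np.sin(a),np.cos(a),0])*.05;m=np.array([.4526,.0238,.08])
q=(w2px(c,[m+ex+ey,m+ex-ey,m-ex-ey,m-ex+ey])-[260,150]+.5)*6
cv2.polylines(im,[q.astype(int)],True,(0,0,255),1)
f=(w2px(c,[p+R[:,1]*.043-R[:,2]*.013,p-R[:,1]*.043-R[:,2]*.013])-[260,150]+.5)*6
for x in f: cv2.circle(im,tuple(int(v) for v in x),5,(0,255,0),1)
cv2.imwrite('pics/g2.png',im)
E
```

```text
t 8.7333 p [0.4515 0.0238 0.1186] yaw 159.4 tilt [ 0.002 -0.    -1.   ] F [ 0.97  0.48 -0.83] w 0.0852
[-0.01 -0.04  3.22] -0.04
```

View pics/g2.png

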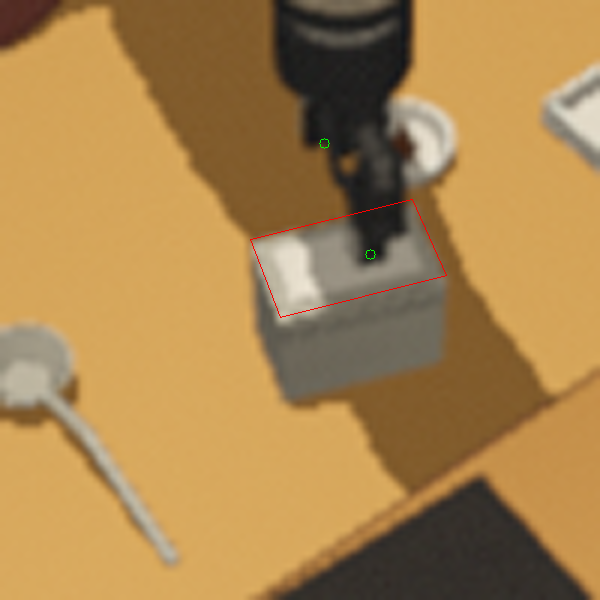

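The predicted lid outline (red) fits the low tin and the finger marks sit on the fingertips. Descending.

Call:
apply_moves(rows="85 0 0 0.6 0;85 0 0 1.6 0;85 0 0 2.6 0;85 0 0 3.2 0;85 0 0 3.2 0;55 0 0 3.2 0;55 0 0 3.2 0;55 0 0 3.2 0;55 0 0 3.2 0;55 0 0 3.2 0;55 0 0 3.2 0;55 0 0 3.2 0")

```text
time: 9.78
tcp_pos: [0.4525, 0.0244, 0.0396]
tcp_rot: [-1.789, 2.579, -0.005]
ft_force: [0.6, -0.4, 8.1]
grip_width: 0.0598
gripper_force: 65.9
```

Call:
apply_moves(rows="50 0 0 -0.2 0;50 0 0 -0.7 0;50 0 0 -1.5 0;50 0 0 -2.5 0;50 0 0 -3.5 0;50 0 0 -4.5 0;50 0 0 -5.4 0;50 0 0 -5.8 0;50 0 0 -6 0;50 0 0 -6 0;50 0 0 -6 0;50 0 0 -6 0")

```text
time: 10.78
tcp_pos: [0.4499, 0.025, 0.1856]
tcp_rot: [1.789, -2.58, -0.003]
ft_force: [0.6, 0.3, -2.2]
grip_width: 0.0591
gripper_force: 65.3
```

Call:
apply_moves(rows="50 0 0 0 0;50 0 0 0 0;50 0 0 0 0;50 0 0 0 0;50 0 0 0 0;50 0 0 0 0")

```text
time: 11.28
tcp_pos: [0.4506, 0.0248, 0.1871]
tcp_rot: [-1.79, 2.582, 0.0]
ft_force: [0.0, -0.9, -1.5]
grip_width: 0.0593
gripper_force: 65.3
```

```bash
python3 - <<'E'
from h import *
for i in range(3):
    camera('top');s=state();print(s['ft_force'].round(2),s['wrist_torque'].round(3))
go((.455,.3098,.188,180.7),(.455,.3098,.06,180.7))
E
```

```text
[-0.35  0.05 -2.24] [-0.019 -0.05  -0.014]
[ 0.25 -0.14 -2.51] [ 0.012 -0.019 -0.057]
[ 0.74  0.03 -0.7 ] [-0.017 -0.011 -0.013]
t 11.4333 p [0.4507 0.0248 0.1871] yaw 159.48 tilt [ 0.  0. -1.] F [ 0.74  0.03 -0.7 ] w 0.0595
[-10.74   3.83  -0.03] -4.24
[-10.74   3.83   5.09] -4.24
```

The low tin weighs about 2 N, so it is the lighter one and goes to the tray.

Call:
apply_moves(rows="50 -0.4 0.15 0 -0.2;50 -1.4 0.5 0 -0.6;50 -2.6 0.9 0 -1.1;50 -4 1.4 0 -1.7;50 -5.4 1.9 0 -2.2;50 -6.8 2.4 0 -2.8;50 -8.1 2.9 0 -3.3;50 -9.3 3.3 0 -3.7;50 -10.2 3.65 0 -4.1;50 -10.7 3.8 0 -4.24;50 -10.74 3.83 0 -4.24;50 -10.74 3.83 0 -4.24")

```text
time: 12.43
tcp_pos: [0.4546, 0.3104, 0.1869]
tcp_rot: [2.235, -2.206, -0.0]
ft_force: [0.2, -0.9, -2.0]
grip_width: 0.0592
gripper_force: 65.2
```

Call:
apply_moves(rows="50 0 0 0.5 0;50 0 0 1.5 0;50 0 0 2.7 0;50 0 0 3.8 0;50 0 0 4.6 0;50 0 0 5 0;50 0 0 5 0;50 0 0 5 0;50 0 0 5 0")

```text
time: 13.18
tcp_pos: [0.4561, 0.3099, 0.0637]
tcp_rot: [-2.232, 2.207, -0.001]
ft_force: [-0.5, 0.4, -2.3]
grip_width: 0.0595
gripper_force: 65.3
```

```bash
python3 - <<'E'
from h import *
go((.455,.3098,.0446,180.7))
E
```

```text
t 13.1833 p [0.4561 0.3099 0.0637] yaw -179.36 tilt [ 0.002  0.001 -1.   ] F [-0.54  0.42 -2.32] w 0.0595
[0.   0.05 0.76] -0.01
```

Call:
apply_moves(rows="50 0 0.05 0.3 0;50 0 0.05 0.5 0;50 0 0.05 0.62 0;50 0 0.05 0.7 0;50 0 0.05 0.76 0;50 0 0.05 0.76 0;50 0 0.05 0.76 0")

```text
time: 13.77
tcp_pos: [0.4537, 0.3099, 0.0445]
tcp_rot: [2.235, -2.208, 0.0]
ft_force: [-7.1, -4.0, 12.6]
grip_width: 0.0595
gripper_force: 66.7
```

Contact is confirmed, so I release and go up.

Call:
apply_moves(rows="66 0 0 -0.04 0;80 0 0 -0.04 0;80 0 0 -0.04 0;80 0 0 -0.04 0;80 0 0 -0.8 0;80 0 0 -2 0;80 0 0 -3.5 0;80 0 0 -5 0;80 0 0 -6.4 0;80 0 0 -7.2 0;80 0 0 -7.2 0")

```text
time: 14.68
tcp_pos: [0.4559, 0.3107, 0.2287]
tcp_rot: [-2.23, 2.203, -0.005]
ft_force: [1.1, -0.2, 0.5]
grip_width: 0.0801
gripper_force: 0.0
```

```bash
python3 - <<'E'
from h import *
go((.45,.1,.225,145),(.4975,-.3268,.225,108.98))
E
```

```text
t 14.6833 p [0.4559 0.3107 0.2287] yaw -179.31 tilt [ 0.007  0.003 -1.   ] F [ 1.13 -0.16  0.5 ] w 0.0801
[8.42 0.34 0.12] 7.14
[25.52 -1.36  0.09] 14.34
```

Call:
apply_moves(rows="85 1 0 0 0.6;85 15 -0.8 0 9;85 15 -0.8 0 9;85 15 -0.8 0 9;85 15 -0.8 0 9;85 15 -0.8 0 9;85 15 -0.8 0 9;85 15 -0.8 0 9;85 15 -0.8 0 9;85 15 -0.8 0 9;85 16.5 -0.9 0 10;85 18 -1 0 10.5")

```text
time: 15.68
tcp_pos: [0.4839, -0.1411, 0.2225]
tcp_rot: [-1.022, 2.971, 0.001]
ft_force: [0.3, -0.0, 0.0]
grip_width: 0.085
gripper_force: 0.0
```

```bash
python3 - <<'E'
from h import *
go((.4975,-.3268,.225,108.98))
E
```

```text
t 15.6833 p [ 0.4839 -0.1411  0.2225] yaw 127.97 tilt [-0.  0. -1.] F [ 0.27 -0.04  0.01] w 0.085
[ 4.14 -6.19 -0.1 ] 3.8
```

Call:
apply_moves(rows="85 4.1 -6.2 -0.1 3.8;85 4.1 -6.2 -0.1 3.8;85 4.1 -6.2 -0.1 3.8;85 4.1 -6.2 -0.1 3.8;85 4.1 -6.2 -0.1 3.8;85 4.1 -6.2 -0.1 3.8;85 4.1 -6.2 -0.1 3.8;85 4.1 -6.2 -0.1 3.8")

```text
time: 16.35
tcp_pos: [0.4993, -0.3243, 0.2249]
tcp_rot: [0.524, -3.097, -0.002]
ft_force: [-0.1, 0.2, 0.5]
grip_width: 0.0849
gripper_force: 0.0
```

```bash
python3 - <<'E'
from h import *
go((.4977,-.3267,.14,108.98),(.4977,-.3267,.0785,108.98))
E
```

```text
t 16.35 p [ 0.4993 -0.3243  0.2249] yaw 109.19 tilt [-0.001  0.001 -1.   ] F [-0.08  0.21  0.51] w 0.0849
[ 0.09 -0.07  3.4 ] 0.04
[ 0.09 -0.08  5.86] 0.04
```

Call:
apply_moves(rows="85 0.05 -0.1 0.6 0;85 0.05 -0.1 2 0;85 0.05 -0.1 3.2 0;85 0.05 -0.1 4.2 0;85 0.05 -0.1 5.2 0;85 0.05 -0.1 5.85 0;85 0.05 -0.1 5.85 0;85 0.05 -0.1 5.85 0;85 0.05 -0.1 5.85 0")

```text
time: 17.1
tcp_pos: [0.4998, -0.3276, 0.081]
tcp_rot: [-0.525, 3.096, -0.002]
ft_force: [0.6, 0.3, 1.0]
grip_width: 0.0848
gripper_force: 0.0
```

Call:
apply_moves(rows="65 0 0 0 0;55 0 0 0 0;55 0 0 0 0;55 0 0 0 0;55 0 0 0 0;55 0 0 0 0;55 0 0 0 0")

```text
time: 17.68
tcp_pos: [0.4996, -0.3276, 0.0811]
tcp_rot: [-0.524, 3.096, -0.001]
ft_force: [-1.5, 4.2, 9.1]
grip_width: 0.0595
gripper_force: 63.3
```

Call:
apply_moves(rows="50 0 0 -0.2 0;50 0 0 -0.7 0;50 0 0 -1.5 0;50 0 0 -2.5 0;50 0 0 -3.5 0;50 0 0 -4.5 0;50 0 0 -5.4 0;50 0 0 -5.8 0;50 0 0 -6 0;50 0 0 -6 0;50 0 0 -6 0;50 0 0 -6 0")

```text
time: 18.68
tcp_pos: [0.4985, -0.3272, 0.2275]
tcp_rot: [0.523, -3.096, -0.004]
ft_force: [0.3, -0.2, -5.6]
grip_width: 0.0593
gripper_force: 66.2
```

```bash
python3 - <<'E'
from h import *
go((.6569,-.0765,.225,87.1),(.6569,-.0765,.1345,87.1))
E
```

```text
t 18.6833 p [ 0.4985 -0.3272  0.2275] yaw 109.18 tilt [-0.002  0.002 -1.   ] F [ 0.25 -0.19 -5.63] w 0.0593
[-9.28  7.39  0.11] 4.42
[-9.28  7.38  3.73] 4.42
```

Call:
apply_moves(rows="50 -0.4 0.3 0 0.2;50 -1.2 1 0 0.6;50 -2.2 1.8 0 1.1;50 -3.4 2.7 0 1.6;50 -4.6 3.7 0 2.2;50 -5.8 4.6 0 2.8;50 -7 5.6 0 3.3;50 -8 6.4 0 3.8;50 -8.8 7 0 4.2;50 -9.2 7.3 0 4.42;50 -9.28 7.4 0 4.42;50 -9.28 7.4 0 4.42")

```text
time: 19.68
tcp_pos: [0.657, -0.0757, 0.2277]
tcp_rot: [-0.077, -3.138, -0.001]
ft_force: [-0.6, -0.6, -5.5]
grip_width: 0.0595
gripper_force: 66.4
```

Call:
apply_moves(rows="50 0 0 0.4 0;50 0 0 1.2 0;50 0 0 2 0;50 0 0 2.7 0;50 0 0 3 0;50 0 0 3 0;50 0 0 3 0;50 0 0 3 0")

```text
time: 20.35
tcp_pos: [0.6578, -0.0774, 0.1557]
tcp_rot: [0.081, 3.139, -0.001]
ft_force: [0.4, 0.7, -4.8]
grip_width: 0.0593
gripper_force: 66.2
```

```bash
python3 - <<'E'
from h import *
go((.6569,-.0765,.137,87.1))
c=snap('top');d=snap('scene')
f=lambda p,u,v,w,h,k:cv2.resize(p['pixels'][v:v+h,u:u+w],None,fx=k,fy=k,interpolation=cv2.INTER_CUBIC)
cv2.imwrite('pics/g3.png',np.hstack([f(c,305,115,70,90,5.5),f(d,295,190,70,90,5.5)]))
E
```

```text
t 20.35 p [ 0.6578 -0.0774  0.1557] yaw 87.06 tilt [ 0.002 -0.001 -1.   ] F [ 0.41  0.72 -4.83] w 0.0593
[0.04 0.04 0.75] -0.01
```

View pics/g3.png

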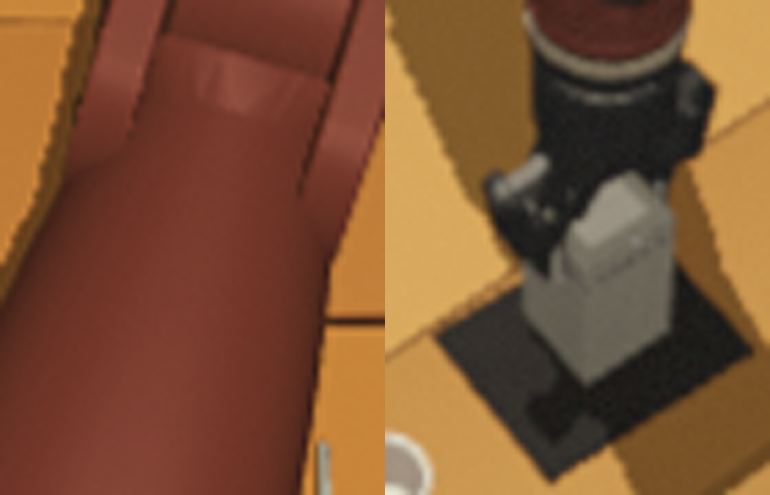

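In the scene crop, the tin's underside corners are left (523,310), near (585,385) and right (672,330). The mat corners are left (437,337), near (550,482) and right (752,352). I'll compare the tin's position with the mat's, both in the same camera.

```bash
python3 - <<'E'
from h import *
c=pickle.load(open('scene.pkl','rb'))
f=lambda x,y,z:px2w(c,295+(x-385)/5.5-.5,190+y/5.5-.5,z)[:2]
def rep(n,P,z):
    l,m,r=[f(*p,z) for p in P]; e1=m-l;e2=r-m
    print(n,'c',((l+r)/2).round(4),np.hypot(*e1).round(4),np.hypot(*e2).round(4),np.degrees(np.arctan2(e1[1],e1[0])).round(1),np.degrees(np.arctan2(e2[1],e2[0])).round(1)-90, m.round(4))
rep('tin',[(523,310),(585,385),(672,330)],.0747)
rep('mat',[(437,337),(550,482),(752,352)],.056)
a=np.radians(-2.9);ex=np.array([np.cos(a),np.sin(a)]);ey=np.array([-ex[1],ex[0]])
for n,m,z,hx,hy in(('tin',np.array([.6578,-.0774]),.0747,.03,.03),('mat',np.array([.6569,-.0765]),.056,.06,.075)):
    q=w2px(c,[[*(m+sx*hx*ex+sy*hy*ey),z] for sx,sy in((-1,-1),(1,-1),(1,1))]);print(n,((q+.5-[295,190])*5.5+[385,0]).round())
E
```

```text
tin c [ 0.6574 -0.0751] 0.0612 0.0626 -3.4 -2.799999999999997 [ 0.6864 -0.1082]
mat c [ 0.6606 -0.0794] 0.1152 0.1456 -4.0 -2.9000000000000057 [ 0.7144 -0.1561]
tin [[522. 312.]
 [584. 385.]
 [667. 333.]]
mat [[430. 330.]
 [551. 479.]
 [758. 345.]]
```

Tin and mat agree within about 2 mm, with angles at −3° for both. Lowering onto the mat.

Call:
apply_moves(rows="50 0 0.0 0.25 0;50 0 0 0.45 0;50 0 0 0.58 0;50 0 0 0.66 0;50 0 0 0.72 0;50 0 0 0.75 0;50 0 0 0.75 0;50 0 0 0.75 0")

```text
time: 21.12
tcp_pos: [0.6575, -0.0766, 0.1373]
tcp_rot: [0.08, 3.139, -0.0]
ft_force: [-4.9, 2.7, 5.9]
grip_width: 0.0592
gripper_force: 66.7
```

Call:
apply_moves(rows="66 0 0 0 0;85 0 0 0 0;85 0 0 0 0;85 0 0 0 0;85 0 0 -0.6 0;85 0 0 -1.6 0;85 0 0 -2.8 0;85 0 0 -4 0;85 0 0 -4.5 0;85 0 0 -4.5 0")

```text
time: 21.95
tcp_pos: [0.6589, -0.0774, 0.2527]
tcp_rot: [0.08, 3.134, -0.003]
ft_force: [0.9, -0.6, -0.3]
grip_width: 0.085
gripper_force: 0.0
```

```bash
python3 - <<'E'
from h import *
go((.45,.2,.25,130))
E
```

```text
t 21.95 p [ 0.6589 -0.0774  0.2527] yaw 87.08 tilt [ 0.006 -0.002 -1.   ] F [ 0.88 -0.61 -0.33] w 0.085
[ 8.91 10.66  0.03] -8.58
```

Call:
apply_moves(rows="85 0.3 -0.2 -0.5 0;85 11.6 -7.5 -1 0;85 11.6 -7.5 -1 0;85 11.6 -7.5 -1 0;85 11.6 -7.5 -1 0;85 11.6 -7.5 -1 0;85 11.6 -7.5 -1 0;85 11.6 -7.5 -1 0;85 11.6 -7.5 -1 0;85 11.6 -7.5 -1 0;85 11.6 -7.5 -1 0;85 11.6 -7.5 -1 0")

```text
time: 22.95
tcp_pos: [0.358, -0.2492, 0.2726]
tcp_rot: [-0.082, -3.14, -0.001]
ft_force: [-0.2, 0.8, 0.1]
grip_width: 0.0848
gripper_force: 0.0
```

```bash
python3 - <<'E'
from h import *
go()
c=snap('top');d=snap('scene')
f=lambda p,u,v,w,h,k:cv2.resize(p['pixels'][v:v+h,u:u+w],None,fx=k,fy=k,interpolation=cv2.INTER_NEAREST)
g=np.hstack([f(c,310,115,66,66,6),f(c,190,185,66,66,6)])
s=cv2.resize(d['pixels'][150:280,255:447],None,fx=1.5,fy=1.5)
g=np.vstack([g,np.zeros((195,g.shape[1],3),np.uint8)]);g[396:,:s.shape[1]]=s
t=cv2.resize(c['pixels'][100:270,120:520],(480,195));g[396:,300:780]=t
cv2.imwrite('pics/f1.png',g);print(g.shape)
E
```

```text
t 22.95 p [ 0.358  -0.2492  0.2726] yaw 87.0 tilt [-0.     0.001 -1.   ] F [-0.19  0.78  0.12] w 0.0848
(591, 792, 3)
```

View pics/f1.png

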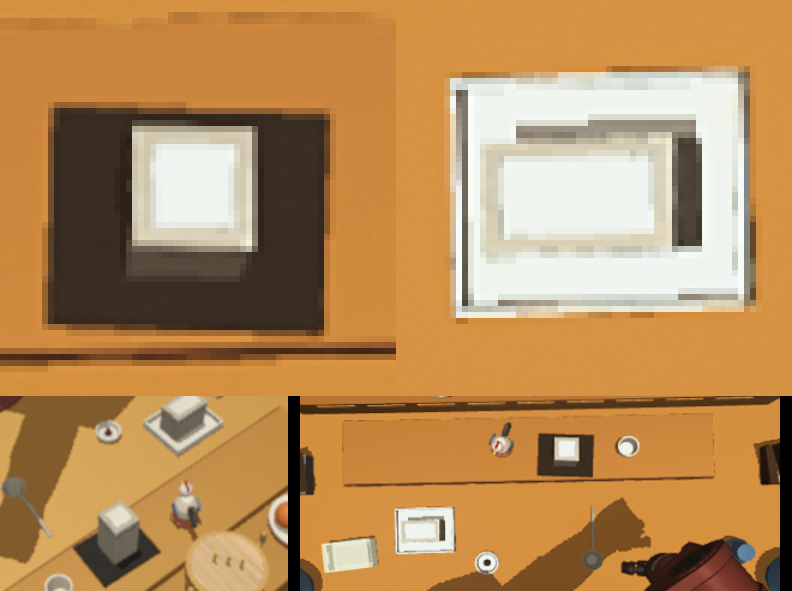

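The tall tin stands upright on the mat with lid corners at (132,125) and (258,251) in the crop. The low tin lies flat in the tray, lid corners (482,142), (672,136), (675,250), (485,255). Checking the numbers.

```bash
python3 - <<'E'
from h import *
c=pickle.load(open('top.pkl','rb'))
D={'tall':([(132,125),(258,125),(258,251),(132,251)],0,310,115,.176),
'mat':([(50,105),(328,111),(324,332),(46,325)],0,310,115,.056),
'low':([(482,142),(672,136),(675,250),(485,255)],396,190,185,.085)}
for n,(P,x0,u0,v0,z) in D.items():
    W=np.array([px2w(c,u0+(x-x0)/6-.5,v0+y/6-.5,z)[:2] for x,y in P])
    e=np.roll(W,-1,0)-W
    print(n,W.mean(0).round(4),np.hypot(*e.T).round(4),np.degrees(np.arctan2(e[:,1],e[:,0])).round(1))
# subpixel: bright region min-area rect for the tall tin, dark for mat
p=c['pixels'][115:181,310:376].copy()
m=cv2.inRange(cv2.resize(p,None,fx=8,fy=8,interpolation=cv2.INTER_CUBIC),(105,105,105),(255,255,255))
k,_=cv2.findContours(m,0,2);r=cv2.minAreaRect(max(k,key=cv2.contourArea));print(r)
b=cv2.boxPoints(r);W=np.array([px2w(c,310+(x+.5)/8-.5,115+(y+.5)/8-.5,.176)[:2] for x,y in b]);e=np.roll(W,-1,0)-W
print(W.mean(0),np.hypot(*e.T),np.degrees(np.arctan2(e[:,1],e[:,0])))
E
```

```text
tall [ 0.6543 -0.0751] [0.0621 0.0623 0.062  0.0623] [-91.3 178.5  88.7  -1.4]
mat [ 0.6575 -0.0768] [0.1499 0.1196 0.1495 0.119 ] [-92.6 177.4  87.2  -2.4]
low [0.453  0.3081] [0.0987 0.0595 0.0984 0.0589] [ -89.6 -179.3   90.1    0.9]
((258.0, 251.0), (168.0, 164.0), 90.0)
[ 0.6540417  -0.07456888] [0.06061202 0.06234647 0.06050994 0.06233543] [-91.32085486 178.50274131  88.66890542  -1.40345415]
```

Everything is in place: the tall tin is within about 4 mm of the mat's centre and 1–2° of its sides, and the low tin is flat and clear of the tray's walls. Handing in.

```bash
python3 -c "
from workcell import *
print(sign_off())"
```

```text
the job is handed in; nothing more can be done
None
```

The job is handed in: the tall tin (about 0.6 kg, the heavier) stands upright about 4 mm off the mat's centre and within 2° of its sides. The low tin (about 0.2 kg) stands flat in the tray, and in the last picture the rooster and the other altar things looked unmoved, except the vase, which the arm partly hid.

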